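# Stand the fallen bookend up and close the row of cartons

## Task

On the low grey shelf the blue L-shaped bookend has fallen on its back beside the row of medicine cartons, with its thick foot sticking up. Push the foot over, away from the cartons, so that the bookend stands upright on its foot again, and then push it along the shelf until it stands squarely up against the end of the row. Only push it, never lift it off the shelf, and leave the cartons standing in their place and the bottle and the jar where they are.

Things in the scene. Friction and masses are not known exactly. Their poses are not given: they have to be found in the camera images.
- shelf: low grey steel shelf fixed on the table; place and yaw vary. Origin on the table: z up, y along the shelf towards the row of cartons and its end plate (150 mm high, inner face at y = 264 mm), x across. Deck 180 mm wide (x -90 to 90), from y = -230 to 270 mm, flat top 30 mm above the table, no rim at the sides or the -y end.
- row_end (a point): point on the deck's top, midway across the shelf, under the exposed end face of the row of cartons: y = 125 mm in the shelf's frame, axes as the shelf's. The row fills the shelf from here to the end plate, save gaps of at most 4 mm in all, so it gives way little.
- bookend: blue aluminium L of two plates 120 mm wide (x), 0.37 to 0.65 kg; friction on the deck 0.5 to 0.7. Origin: middle of the L's outer corner edge. Its frame, as it should stand: upright plate 95 mm along z, 5 mm thick (y -5 to 0), its plain face y = 0 is to meet the row; foot 95 mm along -y, 12 mm thick (z 0 to 12). It starts rolled -90 deg about x, lying on the plain face.
- foot_end (a point): middle of the edge at the free end of the bookend's foot, on the foot's inner side (the side with the upright plate). At the start it is the top of the raised foot, 95 mm above the deck and 12 mm nearer the cartons than the corner edge. Pushed here away from the cartons, the bookend pivots on its corner edge, passes its balance at about 35 deg and drops onto its foot by itself.
- plate_top (a point): middle of the top edge of the bookend's plain face, 95 mm from its corner edge. At the start it lies on the deck, pointing along the shelf towards the row (within 12 deg); when the bookend stands it is 95 mm above the deck.
- carton_green: lime green medicine carton, 100 mm (across the shelf, x) by 44.5 mm (along the row, y) by 105 mm tall, 0.22 kg, origin at the centre of its underside, z up; loose, one of three that stand face to face in the row against the shelf's end plate (their order varies). Leave it standing in place.
- carton_white: white, teal-banded medicine carton, 100 mm (across the shelf, x) by 44.5 mm (along the row, y) by 105 mm tall, 0.22 kg, origin at the centre of its underside, z up; loose, one of three that stand face to face in the row against the shelf's end plate (their order varies). Leave it standing in place.
- carton_pink: pink medicine carton, 100 mm (across the shelf, x) by 44.5 mm (along the row, y) by 105 mm tall, 0.22 kg, origin at the centre of its underside, z up; loose, one of three that stand face to face in the row against the shelf's end plate (their order varies). Leave it standing in place.
- syrup: amber glass medicine bottle, 52 mm across, 120 mm tall, standing loose on the table beyond the shelf, origin at the centre of its underside. Leave alone.
- jar: white plastic pill jar with blue cap, 60 mm across, 75 mm tall, standing loose on the table beyond the shelf, origin at the centre of its underside. Leave alone.

How it is judged (in metres and radians):
On the way, in this order (a step that is already met when the one before it is completed fails the run):
1. the bookend stands upright on its foot on the deck (angle between bookend's own z axis and vertical below 0.1 rad and height (world z) of bookend below 0.035 m and linear speed of bookend below 0.05 m/s), for 0.2 s.
2. the upright bookend has been pushed up against the row (angle between bookend's own z axis and vertical below 0.1 rad and height (world z) of bookend below 0.035 m and y of bookend in the frame of row_end between -0.006 and 0.004 m and x of bookend in the frame of row_end between -0.04 and 0.04 m and angle between the y axis of bookend and the y axis of shelf, either way round below 0.1 rad), for 0.2 s.
At the end, for the whole second after the job is handed in: The bookend stands on its foot on the deck (within 0.1 rad of upright), at rest, its plain face within 6 mm of the row's end, square to the shelf within 0.1 rad and within 40 mm of the shelf's middle line; the three cartons stand within 15 mm and the bottle and jar within 20 mm of where they were (all of step 2 and linear speed of bookend below 0.02 m/s and angle between each of carton_green, carton_white, carton_pink, syrup, jar's own z axis and vertical below 0.1 rad and distance of each of carton_green, carton_white, carton_pink from where it was at the start of the episode below 0.015 m and distance of each of syrup, jar from where it was at the start of the episode below 0.02 m); the robot touches nothing.
It fails at once if the bookend is lifted off the shelf (its corner edge more than 25 mm above the deck) (height (world z) of bookend above 0.055 m).
It fails at once if a carton is lifted, tipped or shoved out of the row (angle between any of carton_green, carton_white, carton_pink's own z axis and vertical above 0.25 rad or distance of any of carton_green, carton_white, carton_pink from where it was at the start of the episode above 0.025 m).
It fails at once if the bottle or the jar is disturbed (distance of any of syrup, jar from where it was at the start of the episode above 0.025 m).
It also fails if it takes over 54 s, if anything falls off the work surface, if the arm or the gripper's body presses on something with over 40 N, if the wrist force passes 120 N, or if a joint passes its speed limit or range.

## Robot

A 6-joint arm with a two-finger parallel gripper is mounted at the origin on the work surface. World frame = base frame: x ahead of the robot, y to its left, z up, the work surface at z = 0. Lengths are in m, angles in degrees, forces in N, time in s.
With the tool pointing down it reaches from about 0.325 to 0.85 m from the base axis. Payload 15.5 kg.
Tool frame: the origin (TCP) lies midway between the tips of the shut fingers; the grasp point (between the pads) lies 19 mm behind it; z points along the fingers, y is the line along which they close (so a half turn about z gives the same grasp; the last joint's range is limited). The gripper opens to 91 mm and grips with 3 to 60 N. Pads are 32 mm wide; open, the fingers measure 118 mm over their backs; the gripper's body (76 mm by 178 mm) begins 60 mm behind the grasp point.
Start: joints at [71.591, 28.281, 77.091, -0, 74.628, -5.472], TCP at [0.14, 0.609, 0.214] pointing down, gripper open.
Joint ranges: [-166.48, 166.48], [-47.26, 123.95], [12.59, 153.08], [-70.14, 250.14], [6.76, 159.57], [-176.63, 176.63]. Speed limits (degrees/s): [108.29, 108.29, 147.25, 172.46, 172.46, 172.46].

## Interface

Orientations are given as a 3x3 rotation matrix whose columns are the frame's x, y, z axes.
In Python, from bench import ctrl gives the robot as it stands. The module is installed in compiled form; this text tells all that it offers. Calls block until the motion is done:
- ctrl.goto(position, orientation): joint-space move of the TCP to a pose.
- ctrl.move_l(position, vel=0.15, ori=None, contact_N=None): straight line of the TCP; ori=None keeps the orientation; vel is the mean speed in m/s. With contact_N (N) it stops when the force on the tool has changed by that much, and returns True; else False.
- ctrl.movej(angles): joint-space move.
- ctrl.command_gripper(opening): opening from 0.0 (shut) to 1.0 (fully open); the grip force is fixed at half the most; returns when the fingers have stopped.
- ctrl.sleep(seconds).
- ctrl.ik(position, orientation): joint angles nearest the present ones, or None.
- ctrl.read_camera(name): name is "scene" or "side" or "wrist"; returns the picture (420x560x3 uint8, blue, green, red); there is no depth.
- ctrl.camera_params(name): a dict with "fx", "fy", "cx", "cy" (pixels), "pose" (4x4, takes a point from camera to world coordinates); the wrist camera has in their place "T_tool_cam" (4x4, takes a point from camera to tool coordinates, whose origin is the TCP and whose axes are the flange's). Camera axes: x right, y up, looking along -z (the intrinsics and any distortion apply to the point x, -y, -z); pixel columns grow to the right and rows downward; lengths in m; the calibration is good to about 2 mm. A picture is of the moment at which its call begins: read the wrist's pose just before it. camera_params takes no time and is no camera call.
A pose or a line that the arm cannot do raises ctrl.MotionError and nothing moves.
- ctrl.sign_off(): hands the job in; it is judged then, once.
Readings, each from a call of its own:
- ctrl.current_t(): time.
- ctrl.current_q(): joint angles.
- ctrl.current_dq(): joint speeds.
- ctrl.current_effort(): joint torques, N m.
- ctrl.current_tool_pos(): TCP position.
- ctrl.current_eef_rot(): TCP orientation.
- ctrl.current_contact_force(): force on the tool from outside, world axes, zero at the start.
- ctrl.current_wrist_torque(): the same for the moment, N m.
- ctrl.current_grip_width(): opening from 0.0 (shut) to 1.0 (fully open).
- ctrl.current_grasp_force(): force on a finger pad.
Only numpy, scipy, OpenCV 4.12 (cv2) and the standard library are available. Lean on these libraries where they do the work, as an engineer would, in place of code of your own. Each camera call takes 0.05 s, during which the arm holds its last target. There are 200 camera calls.

## Working session

There is one attempt and no reset: what is moved stays moved. The work goes in short steps, each a Python script; the robot and the scene stay as the last script left them, time stands still between calls to the robot, and variables do not carry over. Pictures are saved under pics/ and viewed, at most 10 in all, crops included, and the job is handed in when it is done.

```bash
mkdir -p pics
python3 - <<'E'
from bench import ctrl
import cv2,numpy as np
ims=[ctrl.read_camera(n) for n in("scene","side")]
for n,i in zip(("scene","side"),ims): cv2.imwrite(f"pics/{n}0.png",i)
for n in("scene","side","wrist"):
    print(n,{k:np.round(v,3).tolist() if not isinstance(v,str) else v for k,v in ctrl.camera_params(n).items()})
print(ctrl.current_eef_rot(),ctrl.current_t())
E
```

```text
scene {'fx': 409.129, 'fy': 409.129, 'cx': 278.492, 'cy': 208.355, 'pose': [[0.01, -0.531, 0.847, 1.189], [1.0, 0.013, -0.004, 0.051], [-0.009, 0.847, 0.531, 0.454], [0.0, 0.0, 0.0, 1.0]]}
side {'fx': 405.998, 'fy': 405.998, 'cx': 276.277, 'cy': 211.652, 'pose': [[-0.736, 0.516, -0.439, 0.327], [-0.677, -0.579, 0.455, 0.39], [-0.019, 0.632, 0.775, 0.62], [0.0, 0.0, 0.0, 1.0]]}
wrist {'fx': 305.988, 'fy': 305.988, 'cx': 285.574, 'cy': 210.789, 'T_tool_cam': [[0.0, 0.957, 0.292, 0.082], [1.0, -0.0, 0.0, -0.001], [0.001, 0.292, -0.957, -0.172], [0.0, 0.0, 0.0, 1.0]]}
[[-9.74618803e-01  2.23870652e-01 -3.46041257e-04]
 [ 2.23870889e-01  9.74618314e-01 -9.82974352e-04]
 [ 1.17199037e-04 -1.03549385e-03 -9.99999457e-01]] 0.1
```

View pics/scene0.png

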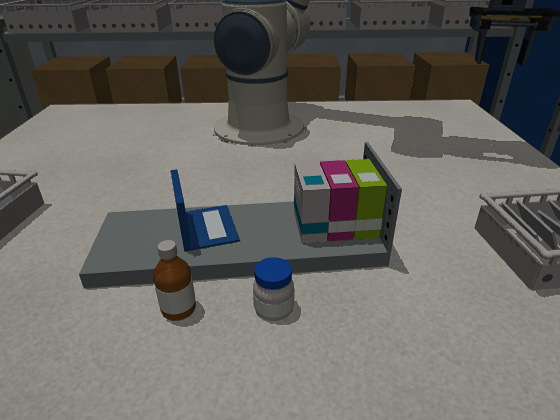

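View pics/side0.png

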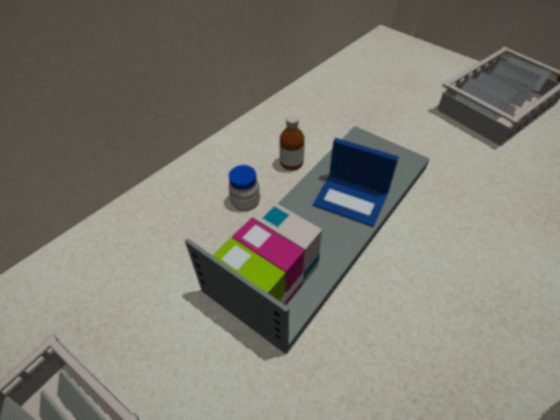

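The scene view shows the bookend with its foot raised near (178,175)–(187,247) and its plate lying towards the row. The cartons are at (295–385,165–240), and the bottle (175,285) and jar (273,290) stand on the camera side. The side view shows the foot's top edge at (334,142)–(396,155) and the deck's −y corners at (361,130) and (429,161). Next I refine these corners and cast rays.

```bash
cat > h.py <<'E'
from bench import ctrl
import cv2,numpy as np
def ray(n,p):
    c=ctrl.camera_params(n); T=np.array(c["pose"])
    d=T[:3,:3]@np.array([(p[0]-c["cx"])/c["fx"],-(p[1]-c["cy"])/c["fy"],-1]); return T[:3,3],d
def onz(n,p,z):
    o,d=ray(n,p); return (o+d*(z-o[2])/d[2])
def blue(im):
    h=cv2.cvtColor(im,cv2.COLOR_BGR2HSV); return cv2.inRange(h,(100,140,30),(125,255,255))
E
python3 - <<'E'
from h import *
for n,pts in (("scene",[(112,213),(85,270),(388,262)]),("side",[(361,130),(429,161),(289,347)])):
    im=cv2.imread(f"pics/{n}0.png"); g=cv2.cvtColor(im,cv2.COLOR_BGR2GRAY)
    q=cv2.cornerSubPix(g,np.float32(pts).reshape(-1,1,2),(4,4),(-1,-1),(3,50,.01)).reshape(-1,2)
    for a,b in zip(pts,q): print(n,a,b.round(1),onz(n,a,.03).round(4),onz(n,b,.03).round(4))
    cs,_=cv2.findContours(blue(im),0,2)
    for c in cs:
        if cv2.contourArea(c)>300: print(n,cv2.contourArea(c),cv2.approxPolyDP(cv2.convexHull(c),2.,True).reshape(-1,2).tolist())
for p in[(334,142),(396,155)]: print("foot",onz("side",p,.125).round(4))
for p in[(315,200),(373,222)]: print("plate",onz("side",p,.035).round(4))
# row end face: white carton top near corners
a=cv2.imread("pics/side0.png")[120:240,280:440]; b=cv2.imread("pics/scene0.png")[155:275,80:240]
c=cv2.imread("pics/scene0.png")[155:275,280:410]
cv2.imwrite("pics/crop.png",cv2.resize(np.hstack([a,b]),None,fx=2.5,fy=2.5,interpolation=cv2.INTER_CUBIC))
E
```

```text
scene (112, 213) [112. 213.] [ 0.5231 -0.266   0.03  ] [ 0.5231 -0.266   0.03  ]
scene (85, 270) [ 85. 270.] [ 0.69   -0.2529  0.03  ] [ 0.69   -0.2529  0.03  ]
scene (388, 262) [388. 262.] [0.6803 0.229  0.03  ] [0.6803 0.229  0.03  ]
scene 929.5 [[288, 262], [291, 274], [289, 282], [284, 286], [265, 288], [256, 281], [255, 266], [262, 259], [274, 257]]
scene 2202.5 [[171, 170], [176, 170], [226, 205], [239, 240], [184, 250]]
scene 1042.5 [[509, 37], [490, 108], [487, 111], [479, 105], [485, 38]]
scene 4470.0 [[539, 150], [499, 120], [516, 62], [537, 33], [559, 15], [559, 95]]
side (361, 130) [361. 130.] [ 0.6787 -0.2543  0.03  ] [ 0.6787 -0.2543  0.03  ]
side (429, 161) [429.1 158.6] [ 0.5167 -0.2652  0.03  ] [ 0.5201 -0.2717  0.03  ]
side (289, 347) [289. 347.] [0.4727 0.2205 0.03  ] [0.4727 0.2205 0.03  ]
side 471.5 [[252, 168], [255, 177], [251, 186], [237, 188], [231, 184], [229, 174], [232, 169], [238, 166]]
side 4394.0 [[336, 139], [397, 157], [385, 198], [373, 225], [314, 205]]
foot [ 0.6392 -0.0906  0.125 ]
foot [ 0.5368 -0.1351  0.125 ]
plate [ 0.6224 -0.0231  0.035 ]
plate [ 0.5109 -0.0519  0.035 ]
```

View pics/crop.png

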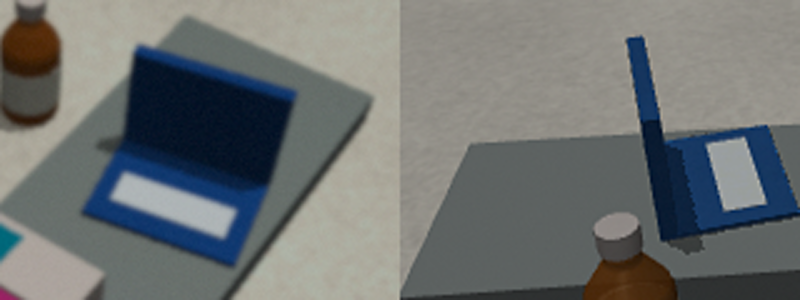

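The crop pins the foot's inner top edge in the side view at about (334,142.8)–(398,160). In the scene view it runs from (177.2,169.8) to (184.4,203). I'll triangulate those and fit the shelf's edges.

Run:
```python
from h import *
def tri(p,q):
    (a,d),(b,e)=ray("side",p),ray("scene",q)
    s=np.linalg.lstsq(np.c_[d,-e],b-a,rcond=None)[0]; P,Q=a+d*s[0],b+e*s[1]; return ((P+Q)/2).round(4),np.linalg.norm(P-Q).round(4)
print("foot camside",tri((334,142.8),(184.4,203)),"far",tri((398,160),(177.2,169.8)))
for p in[(334,142.8),(398,160)]: print(onz("side",p,.125).round(4))
for p in[(184.4,203),(177.2,169.8)]: print(onz("scene",p,.125).round(4))
for p in[(313.4,204),(374.2,225)]: print("plate side",onz("side",p,.035).round(4))
for p in[(239,240),(226,206)]: print("plate scene",onz("scene",p,.035).round(4))
im=cv2.GaussianBlur(cv2.cvtColor(cv2.imread("pics/scene0.png"),6),(3,3),0).astype(float)
pts=[]
for u in list(range(95,145,4))+list(range(204,250,4))+list(range(300,384,4)):
    col=im[252:290,u]; g=col[2:]-col[:-2]; v=252+1+np.argmin(g[:24]); pts.append((u,v))
print(pts)
W=np.array([onz("scene",p,.03) for p in pts])[:,:2]
l=cv2.fitLine(np.float32(W),cv2.DIST_HUBER,0,.001,.001).ravel(); print("front edge",l, np.degrees(np.arctan2(l[0],l[1])))
im=cv2.GaussianBlur(cv2.cvtColor(cv2.imread("pics/scene0.png"),6),(3,3),0).astype(float)
pts=[]
for u in list(range(116,165,4))+list(range(240,290,4)):
    col=im[195:225,u]; g=col[2:]-col[:-2]; pts.append((u,196+np.argmin(g)))
print(pts)
W=np.array([onz("scene",p,.03) for p in pts])[:,:2]
l=cv2.fitLine(np.float32(W),cv2.DIST_HUBER,0,.001,.001).ravel(); print("back edge",l, np.degrees(np.arctan2(l[0],l[1])))
a=cv2.imread("pics/side0.png")[180:350,180:340]; b=cv2.imread("pics/scene0.png")[140:310,270:430]
cv2.imwrite("pics/crop2.png",cv2.resize(np.hstack([a,b]),None,fx=2.5,fy=2.5,interpolation=cv2.INTER_CUBIC))
```

```text
foot camside (array([ 0.6403, -0.0929,  0.1212]), np.float64(0.0006)) far (array([ 0.5278, -0.127 ,  0.1237]), np.float64(0.0013))
[ 0.6379 -0.0889  0.125 ]
[ 0.5274 -0.1265  0.125 ]
[ 0.6462 -0.0916  0.125 ]
[ 0.5314 -0.1256  0.125 ]
plate side [ 0.6183 -0.0134  0.035 ]
plate side [ 0.5054 -0.0476  0.035 ]
plate scene [ 0.6225 -0.014   0.035 ]
plate scene [ 0.5108 -0.0473  0.035 ]
[(95, np.int64(273)), (99, np.int64(272)), (103, np.int64(272)), (107, np.int64(272)), (111, np.int64(271)), (115, np.int64(271)), (119, np.int64(271)), (123, np.int64(271)), (127, np.int64(270)), (131, np.int64(270)), (135, np.int64(270)), (139, np.int64(269)), (143, np.int64(269)), (204, np.int64(265)), (208, np.int64(265)), (212, np.int64(264)), (216, np.int64(264)), (220, np.int64(264)), (224, np.int64(263)), (228, np.int64(263)), (232, np.int64(263)), (236, np.int64(263)), (240, np.int64(262)), (244, np.int64(262)), (248, np.int64(262)), (300, np.int64(258)), (304, np.int64(258)), (308, np.int64(258)), (312, np.int64(257)), (316, np.int64(257)), (320, np.int64(257)), (324, np.int64(256)), (328, np.int
[... 308 characters left out ...]
 0.08878478 -0.99605083  0.6748584   0.00644427] 174.9063
[(116, np.int64(211)), (120, np.int64(211)), (124, np.int64(211)), (128, np.int64(211)), (132, np.int64(210)), (136, np.int64(210)), (140, np.int64(210)), (144, np.int64(210)), (148, np.int64(209)), (152, np.int64(209)), (156, np.int64(209)), (160, np.int64(209)), (164, np.int64(209)), (240, np.int64(204)), (244, np.int64(204)), (248, np.int64(204)), (252, np.int64(203)), (256, np.int64(203)), (260, np.int64(203)), (264, np.int64(203)), (268, np.int64(202)), (272, np.int64(202)), (276, np.int64(202)), (280, np.int64(202)), (284, np.int64(201)), (288, np.int64(201))]
back edge [ 0.09074319 -0.99587435  0.5054856  -0.1275229 ] 174.79362
```

View pics/crop2.png

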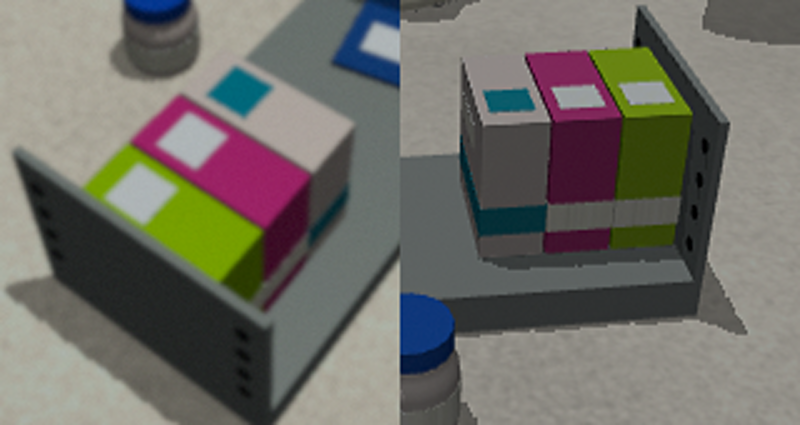

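Both views agree: the shelf is yawed about 5.1° and the bookend about 17°, so about 12° off the shelf. The foot end is near (0.585,−0.109), and the plate end at (0.564,−0.030) matches an 83 mm spacing. The crop shows the white carton exposed, with its bottom front corner at scene (302,242.8). Now for the row-end position, and then the tip.

```bash
cat >> h.py <<'E'
ys=np.array([-.0895,.996,0]); xs=np.array([.996,.0895,0]); 
def R(deg,s=1):
    a=np.radians(deg); y=s*np.array([np.cos(a),np.sin(a),0]); z=np.array([0,0,-1.]); return np.c_[np.cross(y,z),y,z]
E
python3 - <<'E'
from h import *
C=np.array([.5951,-.1195,.03]) # on centre line
for p,z in (((302,242.8),.03),((302,190.8),.135),((294.4,164),.135)):
    P=onz("scene",p,z)-C; print("row end rel",P@xs,P@ys)
for n,p in (("scene",(108.4,212.6)),("scene",(85,270)),("side",(354.8,126)),("side",(428.4,159.2))):
    P=onz(n,p,.03)-C; print("-y end rel",P@xs,P@ys)
print("bottle",onz("scene",(176,316),0),"jar",onz("scene",(273,316),0))
f=np.array([.585,-.109,.11]); yb=np.array([-np.sin(.297),np.cos(.297),0])
ctrl.command_gripper(.7)
p=ctrl.current_tool_pos(); ctrl.move_l([p[0],p[1],.29],vel=.2)
a=f+yb*.042; a[2]=.29
best=min((1,-1),key=lambda s:abs(ctrl.ik(a,R(17,s))[5]) if ctrl.ik(a,R(17,s)) is not None else 999)
print(best,ctrl.ik(a,R(17,best)))
ctrl.goto(a,R(17,best)); a[2]=.11; ctrl.move_l(a,vel=.12)
cv2.imwrite("pics/pre.png",ctrl.read_camera("side")); print(ctrl.current_t(),ctrl.current_contact_force())
E
```

```text
row end rel 0.050057691564017424 0.20991422657722567
row end rel 0.053905484889371746 0.20700210286660356
row end rel -0.04246519456448233 0.20784848199997946
-y end rel -0.08710838554273961 -0.14676969571566742
-y end rel 0.08254868574605465 -0.14138664832500192
-y end rel 0.08934005257206952 -0.1456253884049265
-y end rel -0.08789498439657918 -0.14232900345380922
bottle [ 0.76109924 -0.09910424  0.        ] jar [0.76373344 0.04391857 0.        ]
1 [-1.27845608e+01  2.06531712e+01  7.76827255e+01 -2.54444375e-14
  8.16641033e+01 -2.97845608e+01]
5.7667 [-0.56812796 -0.06499542 -0.95621188]
```

View pics/pre.png

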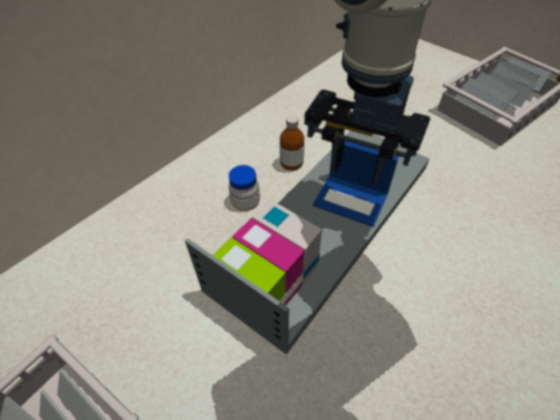

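The fingers sit just on the carton side of the raised foot (about (345–390,150)), centred and clear of the bottle. The measured row end is about 209 mm from my reference point, consistent with the shelf's length. Tipping now.

Run:
```python
from h import *
yb=np.array([-np.sin(.297),np.cos(.297),0])
p=np.array(ctrl.current_tool_pos()); ctrl.move_l(p-yb*.092,vel=.06); print(ctrl.current_contact_force())
ctrl.sleep(.6); p=np.array(ctrl.current_tool_pos()); print(p,ctrl.current_contact_force())
cv2.imwrite("pics/s1.png",ctrl.read_camera("side")[90:300,200:480])
p[2]=.27; ctrl.move_l(p,vel=.15)
a,b=ctrl.read_camera("side"),ctrl.read_camera("scene"); cv2.imwrite("pics/side2.png",a); cv2.imwrite("pics/scene2.png",b)
cv2.imwrite("pics/c2.png",cv2.resize(np.hstack([a[100:260,270:430],b[140:300,80:240]]),None,fx=2.5,fy=2.5,interpolation=cv2.INTER_CUBIC)); print(ctrl.current_t())
```

```text
[-0.45573288  0.21959048 -0.33559695]
[ 0.599968   -0.15689985  0.11056698] [-0.28040102 -0.08461624  0.13213314]
9.4167
```

View pics/c2.png

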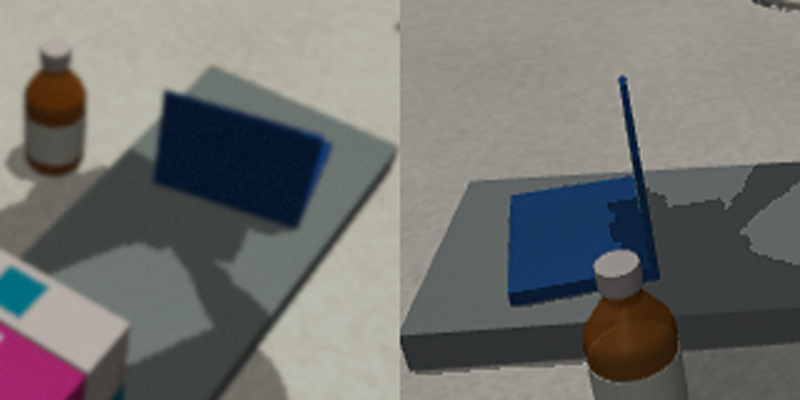

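The bookend is upright: in the side view its corner edge runs (331.2,173.6)–(388.8,191.2), and in the scene view the foot's free end is at (124,257)–(124.4,218.4). Locate it and go in behind the foot end.

Run:
```python
from h import *
C=np.array([.5951,-.1195,.03])
A,B=onz("side",(331.2,173.6),.03),onz("side",(388.8,191.2),.03)
D,E=onz("scene",(124,257.2),.042),onz("scene",(124.4,218.4),.042)
for P,Q in((A,B),(D,E)): print(P.round(4),Q.round(4),np.linalg.norm(P-Q),np.degrees(np.arctan2(*(P-Q)[1::-1])),((P+Q)/2-C)@xs,((P+Q)/2-C)@ys)
print("foot length",np.linalg.norm((A+B-D-E)[:2]/2))
```

```text
[ 0.645 -0.103  0.03 ] [ 0.5324 -0.1391  0.03  ] 0.11822956265812906 17.75552398063422 -0.006489400511142736 -0.0009600231654864835
[ 0.6741 -0.1938  0.042 ] [ 0.5609 -0.228   0.042 ] 0.11821500893144987 16.82928182301867 0.014138136329398214 -0.09301785574817828
foot length 0.09433931414523432
```

Size checks hold: width is 118 against 120 mm, length 94 against 95 mm, and yaw about 17.2°. I'll push with the wide-open fingers against the foot end, turning to the shelf's yaw on the way.

Run:
```python
from h import *
C=np.array([.5951,-.1195,0])
def P(x,y,z=.036): return C+x*xs+y*ys+np.array([0,0,z])
yb=np.array([-np.sin(.3),np.cos(.3),0]); s=np.array([.6175,-.211,.036])-yb*.04
ctrl.command_gripper(1.0)
a=s.copy(); a[2]=.27; ctrl.move_l(a,vel=.15,ori=R(17.2)); ctrl.move_l(s,vel=.12)
print("down",ctrl.current_contact_force(),ctrl.current_t())
ctrl.move_l(s+yb*.034,vel=.05); print(ctrl.current_contact_force())
q=s+yb*.034-C; x0,y0=q@xs,q@ys; print(x0,y0)
ctrl.move_l(P(.0,y0+.09),vel=.04,ori=R(5.1)); print(ctrl.current_contact_force())
ctrl.move_l(P(.0,.085),vel=.05); print(ctrl.current_contact_force(),ctrl.current_t())
print(ctrl.move_l(P(0,.105),vel=.02,contact_N=12),(np.array(ctrl.current_tool_pos())-C)@ys,ctrl.current_contact_force())
a,b=ctrl.read_camera("side"),ctrl.read_camera("scene")
cv2.imwrite("pics/c3.png",cv2.resize(np.hstack([a[150:310,210:370],b[140:300,180:340]]),None,fx=2.5,fy=2.5,interpolation=cv2.INTER_CUBIC)); print(ctrl.current_t())
```

```text
down [ 0.06393403 -1.39875897  0.4075038 ] 12.9083
[-0.52231884 -0.74180863  0.47974288]
0.015374163060347855 -0.09900658520999175
[ 0.06291478 -1.54128976 -0.71135553]
[ 0.15404046 -0.38248516 -0.23007386] 18.2083
True 0.10040775328558368 [-0.27059072 -5.46541716  3.9822664 ]
19.075
```

View pics/c3.png

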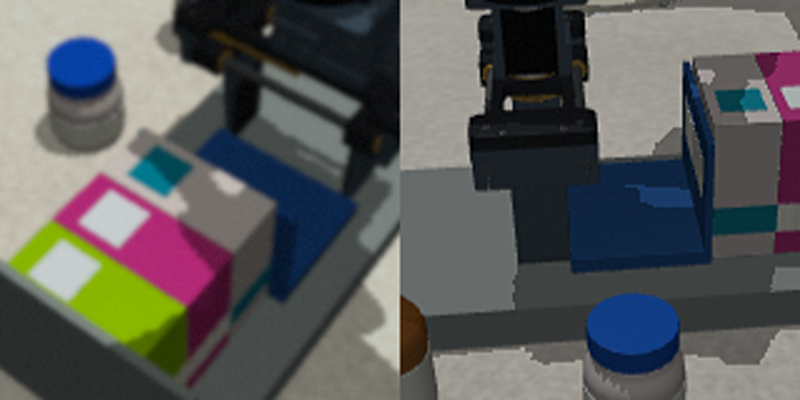

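The upright plate is flush against the white carton in both views, at scene crop (705,250) and side crop (275,295). It stopped on a clear rise in contact force. Back off and verify by measurement.

Run:
```python
from h import *
p=np.array(ctrl.current_tool_pos()); ctrl.move_l(p-.05*ys,vel=.08)
p=p-.05*ys; p[2]=.3; ctrl.move_l(p,vel=.2); ctrl.move_l(p-.12*ys,vel=.2); ctrl.sleep(.3)
a,b=ctrl.read_camera("side"),ctrl.read_camera("scene"); cv2.imwrite("pics/side4.png",a); cv2.imwrite("pics/scene4.png",b)
cv2.imwrite("pics/c4.png",cv2.resize(np.hstack([a[170:300,230:360],b[150:280,230:360]]),None,fx=3,fy=3,interpolation=cv2.INTER_CUBIC)); print(ctrl.current_t(),ctrl.current_contact_force())
```

```text
22.4667 [ 0.15734173 -0.57465736  0.22548341]
```

View pics/c4.png

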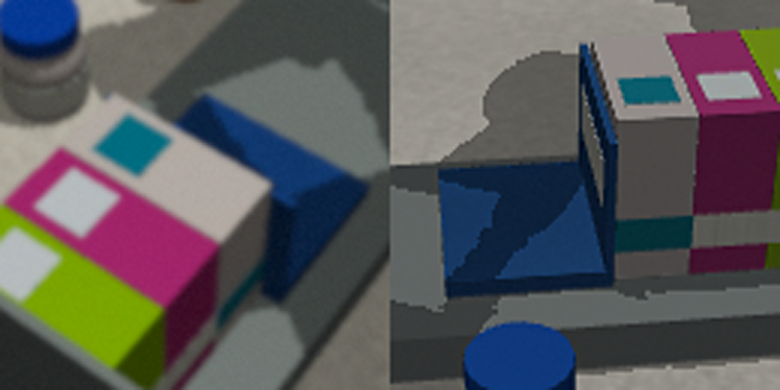

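The bookend stands upright and flush. The carton's top corner seems to have shifted about 2 px, so I'll measure that shift from the label patches along with the bookend's pose.

Run:
```python
from h import *
C=np.array([.5951,-.1195,.03])
def lab(n,f):
    im=cv2.imread(f); h=cv2.cvtColor(im,cv2.COLOR_BGR2HSV); out={}
    for k,lo,hi in(("teal",(80,120,40),(98,255,255)),("pink",(150,120,40),(172,255,255)),("green",(28,150,40),(45,255,255))):
        m=cv2.inRange(h,lo,hi); c=[c for c in cv2.findContours(m,0,2)[0] if cv2.contourArea(c)>60]
        c=min(c,key=lambda c:cv2.boundingRect(c)[1]) if k=="teal" else max(c,key=cv2.contourArea)
        M=cv2.moments(c); out[k]=(M["m10"]/M["m00"],M["m01"]/M["m00"])
    return out
for n in("scene","side"):
    a,b=lab(n,f"pics/{n}0.png"),lab(n,f"pics/{n}4.png")
    for k in a:
        z=.135; d=onz(n,b[k],z)-onz(n,a[k],z); print(n,k,np.round(a[k],1),np.round(b[k],1),"shift mm x,y",(d@xs*1e3).round(1),(d@ys*1e3).round(1))
far,near,e=onz("scene",(246.3,206.3),.042),onz("scene",(249,245.3),.042),onz("scene",(304.3,245),.03)
print("foot end yaw",np.degrees(np.arctan2(*(near-far)[1::-1])),((near+far)/2-C)@xs,((near+far)/2-C)@ys,"edge",(e-C)@xs,(e-C)@ys)
```

```text
scene teal [313.  179.7] [315.6 179.6] shift mm x,y 0.0 4.3
scene pink [340.9 190.6] [342.8 190.4] shift mm x,y -0.3 3.1
scene green [368.2 188.9] [369.3 188.7] shift mm x,y -0.4 1.9
side teal [275.6 216.3] [273.9 218. ] shift mm x,y 0.0 4.2
side pink [272.7 248.4] [271.6 249.3] shift mm x,y 0.2 2.3
side green [258.2 270.5] [257.9 270.9] shift mm x,y -0.0 0.8
foot end yaw 5.290491427757157 0.0011815152285616403 0.11888147732522186 edge 0.05664656667322522 0.21288428924124475
```

Both views show the row closed its gaps: the white carton moved about 4 mm. That leaves the bookend right at the +4 mm limit, so it needs nudging back about 3.5 mm. The plate overhangs the cartons by about 14 mm on the −x side. I'll bring the fingers in there, one on each side of the plate, and shift it back along the deck without lifting it.

```bash
cat >> h.py <<'E'
C0=np.array([.5951,-.1195,0])
def P(x,y,z): return C0+x*xs+y*ys+np.array([0,0,z])
def foot_y(im): # shelf-y of the foot's free edge in the scene view (z .042), averaged over rows
    m=blue(im); r=[]
    for v in range(212,243,2):
        u=np.flatnonzero(m[v,235:275]); 
        if len(u): r.append((onz("scene",(235+u[0],v),.042)-C0)@ys)
    return np.median(r),np.std(r)
E
python3 - <<'E'
from h import *
print(foot_y(cv2.imread("pics/scene4.png")))
ctrl.command_gripper(.38)
q=ctrl.current_q(); s=min((1,-1),key=lambda s:abs(ctrl.ik(P(-.065,.207,.25),R(95.1,s))[5]-q[5]))
ctrl.goto(P(-.065,.207,.25),R(95.1,s))
print("hit",ctrl.move_l(P(-.065,.207,.072),vel=.08,contact_N=6),ctrl.current_tool_pos(),ctrl.current_t())
a,b=ctrl.read_camera("side"),ctrl.read_camera("scene"); print(foot_y(b))
cv2.imwrite("pics/c5.png",cv2.resize(np.hstack([a[170:300,230:360],b[130:260,230:360]]),None,fx=3,fy=3,interpolation=cv2.INTER_CUBIC))
E
```

```text
(np.float64(0.1182693143334059), np.float64(0.0005110840316120469))
hit False [0.51185237 0.08087358 0.07213843] 26.9167
(np.float64(0.1182693143334059), np.float64(0.0005110840316120469))
```

View pics/c5.png

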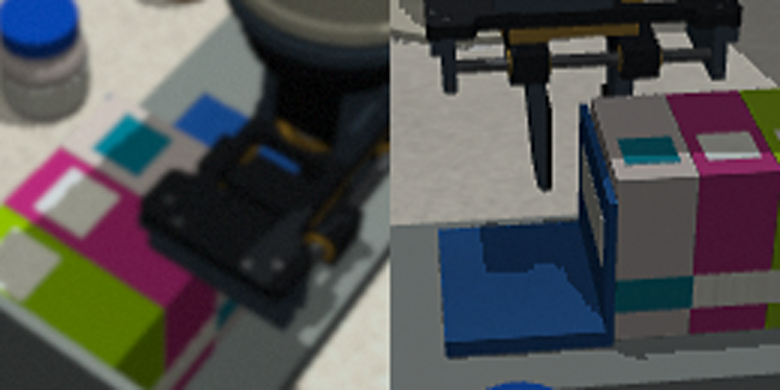

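The fingers straddle the plate's far edge (scene crop, fingers near (545,180) and behind the carton) with no contact. Close, measure the shift and adjust.

Run:
```python
from h import *
y0=.11827
ctrl.command_gripper(0.0); ctrl.sleep(.2)
y1=foot_y(ctrl.read_camera("scene"))[0]; print("shift after close mm",(y1-y0)*1e3,ctrl.current_grip_width(),ctrl.current_contact_force())
d=-.0035-(y1-y0); p=np.array(ctrl.current_tool_pos())
if -.006<d<-.0005: ctrl.move_l(p+d*ys,vel=.01); ctrl.sleep(.2)
print("shift",(foot_y(ctrl.read_camera("scene"))[0]-y0)*1e3,ctrl.current_contact_force(),ctrl.current_tool_pos())
ctrl.command_gripper(.38); p=np.array(ctrl.current_tool_pos()); p[2]=.27; ctrl.move_l(p,vel=.15)
ctrl.move_l(p-.2*ys,vel=.2); ctrl.sleep(.3)
a,b=ctrl.read_camera("side"),ctrl.read_camera("scene"); print("final shift",(foot_y(b)[0]-y0)*1e3,ctrl.current_t())
cv2.imwrite("pics/scene6.png",b);cv2.imwrite("pics/c6.png",cv2.resize(np.hstack([a[170:300,230:360],b[150:280,230:360]]),None,fx=3,fy=3,interpolation=cv2.INTER_CUBIC))
m=blue(b); r=[(onz("scene",(235+np.flatnonzero(m[v,235:275])[0],v),.042)[:2]) for v in range(212,243,2)]
l=cv2.fitLine(np.float32(r),cv2.DIST_HUBER,0,.001,.001).ravel(); print("yaw",np.degrees(np.arctan(l[1]/l[0])))
```

```text
shift after close mm -3.2929069988399258 0.052642649592415325 [-0.18199209  0.31126938 -1.56994344]
shift -3.2929069988399258 [-0.06252004  1.07039432 -0.75044048] [0.51203848 0.0808416  0.07203579]
final shift -3.2929069988399258 31.5333
yaw 4.7544494
```

View pics/c6.png

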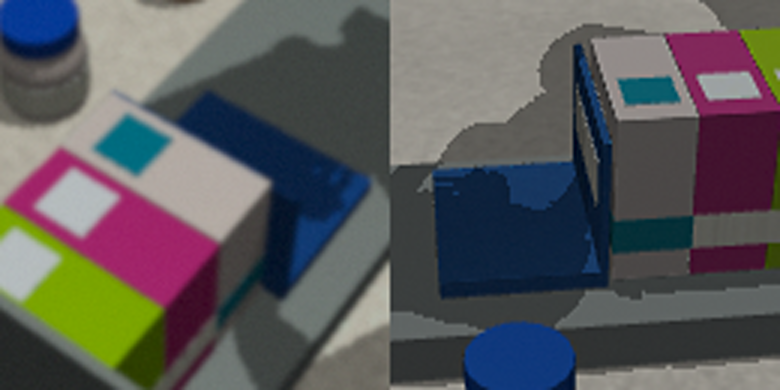

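The bookend stands upright and square (yaw 4.8° against the shelf's 5.1°). It moved back about 3.3 mm, putting its face about 1 mm from the row's original end. The cartons are standing and the arm is clear, so I'm handing it in.

```bash
python3 -c "
from bench import ctrl
print(ctrl.sign_off())"
```

```text
the job is handed in; nothing more can be done
None
```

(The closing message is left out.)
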